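Bring the empty cup of the desk carousel to the front and put the glue stick away

TASK

Push the desk carousel round anticlockwise by a peg on its rim until its empty round cup faces front and you feel the tray come up against its hidden buffer; press it home with about 10 N, never more than 20 N, and let go so that it stays resting against the buffer. Then stand the glue stick upright in that cup, down on its floor, without pressing it hard (30 N at most) or turning the tray away, and let go. Leave the other things on the desk where they are.

Things in the scene. Friction and masses are not known exactly. Their poses are not given: they have to be found in the camera images.
- base: fixed round steel foot of the desk carousel; origin on the desk, on the vertical axis of turning. Out of sight under the tray it carries a sprung rubber buffer, set by hand and not measured: the tray, turned anticlockwise as seen from above, first touches it with the empty cup anywhere from 10 degrees short of to 10 degrees past the pointer. It must be felt for
- pointer (a point): point of the flat steel pointer (6 mm thick, top 8 mm above the desk) that sticks out from under the tray along the foot's -x axis, 179 mm from the axis of turning: this marks the carousel's front, roughly towards the robot
- carousel: wooden tray disc, 300 mm across, top 37 mm above the desk, that turns on the foot. Origin on the axis at desk height; the empty cup lies along its own -x. Starts 55 to 115 degrees clockwise of the front. Turns stiffly (about 3 N at a peg) and stays where left. On the buffer the push at a peg grows by about 2.7 N per mm; let go after a push of 10 N it stays against the buffer
- pens (a point): middle of the tray's top, under a fixed pen cup 72 mm across whose pencils reach 145 mm above the desk. Around it, 90 mm from the axis at quarter turns, going anticlockwise from the empty cup: a like cup filled by a marker (top 104 mm above the desk), a block of note paper (76 mm), an open clip tray (67 mm), all fixed to the tray
- cup (a point): middle of the inner floor of the empty round aluminium cup on the tray, 40 mm above the desk and 90 mm from the axis of turning; the cup is 49 mm across outside, 41 mm inside, its rim 47 mm above this point
- peg (a point): middle of the top of an upright wooden peg on the tray's rim, 12 mm across, standing 45 mm over the tray (top 82 mm above the desk), 135 mm from the axis, 45 degrees further anticlockwise than the empty cup. Three more like it stand at the other quarter turns
- glue_stick: glue stick standing on the desk: white plastic tube 32 mm across with a slightly narrower grey cap (29 mm across) on its upper 34 mm, 100 mm high in all, 30 to 65 g; origin at the centre of its underside, z along its length
- mug: white ceramic mug, 72 mm across, 85 mm high, handle 30 mm out at its +y side; bystander, origin at the centre of its underside
- stapler: black and steel desk stapler, 125 x 34 x 49 mm; bystander, origin at the centre of its underside
- tape_roll: roll of paper tape lying flat, 80 mm across, 22 mm high; bystander, origin at the centre of its underside
- mouse: grey computer mouse, about 80 x 62 x 34 mm; bystander, origin at the centre of its underside
- eraser: rubber eraser in a card sleeve, 50 x 22 x 13 mm; bystander, origin at the centre of its underside
- paperweight: marble dome paperweight, 66 mm across, 34 mm high; bystander, origin at the centre of its underside
Not all that is in view belongs to the job. Several things have the shape of the glue_stick; the one meant has the colours described above.

How it is judged:
On the way, in this order (a step that is already met when the one before it is completed fails the run):
1. the carousel is pressed home against its hidden buffer (buffer force over 4 N for 0.3 s) (contact force between carousel and base above 4 N), for 0.3 s.
2. the glue stick stands in the empty cup, with the tray still against the buffer (horizontal distance between glue_stick and cup below 0.008 m and z of glue_stick in the frame of cup between -0.004 and 0.005 m and angle between glue_stick's own z axis and vertical below 0.12 rad and contact force between carousel and base above 0.5 N), for 0.2 s.
At the end, for the whole second after the job is handed in: The carousel rests against its buffer (over 0.5 N between them), the empty cup thereby at the front; the glue stick stands in that cup within 8 mm of its middle, within 5 mm of its floor and within 0.12 rad of upright; both are at rest (all of step 2 and linear speed of glue_stick below 0.02 m/s and angular speed of carousel below 0.03 rad/s); the robot touches nothing.
It fails at once if the robot pushes the carousel with more than 20 N (contact force between any of the arm, the fingers and carousel above 20 N).
It fails at once if the glue stick is pressed on the carousel with more than 30 N (contact force between glue_stick and carousel above 30 N).
It fails at once if a bystander is moved by more than 30 mm (distance of any of mug, stapler, tape_roll, mouse, eraser, paperweight from where it was at the start of the episode above 0.03 m).
It also fails if it takes over 72 s, if anything falls off the work surface, if the arm or the gripper's body presses on something with over 40 N, if the wrist force passes 120 N, or if a joint passes its speed limit or range.

ROBOT

A 7-joint arm with a two-finger parallel gripper is mounted at the origin on the work surface. World frame = base frame: x ahead of the robot, y to its left, z up, the work surface at z = 0. Lengths are in m, angles in rad, forces in N, time in s.
With the tool pointing down it reaches from about 0.425 to 0.875 m from the base axis. Payload 4.7 kg.
Tool frame: the origin (TCP) lies midway between the tips of the shut fingers; the grasp point (between the pads) lies 19 mm behind it; z points along the fingers, y is the line along which they close (so a half turn about z gives the same grasp; the last joint's range is limited). The gripper opens to 87 mm and grips with 3 to 60 N. Pads are 19 mm wide; open, the fingers measure 117 mm over their backs; the gripper's body (75 mm by 190 mm) begins 51 mm behind the grasp point.
Start: joints at [1.206, 0.321, -0.07, 1.45, 0.023, 1.371, -0.057], TCP at [0.24, -0.604, 0.223] pointing down, gripper open.
Joint ranges: [-2.86, 2.86], [-0.3, 2.09], [-1.38, 1.24], [0.06, 2.45], [-1.56, 4.7], [0.09, 2.05], [-2.69, 2.69]. Speed limits (rad/s): [2.57, 2.57, 3.14, 3.14, 3.14, 3.14, 3.14].

INTERFACE

Orientations are given as a rotation vector (axis times angle).
In Python, from bench import ctrl gives the robot as it stands. The module is installed in compiled form; this text tells all that it offers.
- The arm moves only by the shell command python3 -m handwheel 'ROWS' [FORCE]. ROWS is JSON, a list of rows, each a list of 7 numbers: the finger opening in m, from 0 to 0.087, then the shift along the tool's x, y, z in m, then the turn, a rotation vector about the tool's x, y, z in degrees. A call has 1 to 12 rows; each row shifts and turns the commanded pose from where the row before left it, along the tool's axes as they then stand; what a row does not reach is not made up. A row lasts 1/8 s, in which the tool goes at most 62.5 mm and 10.7 degrees, less where a joint would pass 70% of its speed; a pose out of reach is approached as far as the arm can. A call is refused whole if a number of a shift passes 0.0625 or a number of a turn 10.7, either way. A call with a gripper value outside its range is refused whole. The fingers move at their own pace and stop on an object; FORCE is the grip in N (left out, the last holds). Time passes only in rows, so rows that do not move let the fingers close. It gives the time, the measured TCP pose, the force, the opening and the grip force at its end, in the units of the state.
- ctrl.get_state(): the state, without advancing time (a new reading comes with each control period).
- ctrl.get_image(name): name is "scene" or "top" or "wrist"; returns (picture, depth): 420x560x3 uint8, blue, green, red; 420x560 float32, m along the optical axis (not along the pixel's ray), 0 where there is no reading.
- ctrl.camera_info(name): a dict with "intrinsics" (3x3 intrinsics, pixels), "D" ([k1, k2, p1, p2, k3] as OpenCV has them; the pictures are not rectified), "R" (3x3) and "t" (3): a world point X has camera coordinates R X + t. Camera axes: x right, y down, z forward; pixel columns grow to the right and rows downward; lengths in m; the calibration is good to about 2 mm. A picture is of the moment at which its call begins: read the wrist's pose just before it. camera_info takes no time and is no camera call; for the wrist camera it gives the pose at the moment of the call.
- ctrl.close_job(): hands the job in; it is judged then, once.
The state is a dict: "time": time; "joint_positions": joint angles; "qd": joint speeds; "joint_torque": joint torques, N m; "position": TCP position; "tool_rot": TCP orientation; "ft_force": force on the tool from outside, world axes, zero at the start; "torque": the same for the moment, N m; "grip_width": opening from 0.0 (shut) to 1.0 (fully open); "grip_force": force on a finger pad.
Only numpy, scipy, OpenCV 4.12 (cv2) and the standard library are available. Lean on these libraries where they do the work, as an engineer would, in place of code of your own. Each camera call takes 0.05 s, during which the arm holds its last target. There are 200 camera calls.

## Working session

There is one attempt and no reset: what is moved stays moved. The work goes in short steps, Python scripts to look and compute and a shell command to move; the robot and the scene stay as the last step left them, time stands still between calls to the robot, and variables do not carry over. Pictures are saved under pics/ and viewed, at most 10 in all, crops included, and the job is handed in when it is done.

```bash
mkdir -p pics; cat > h.py <<'E'
import numpy as np, cv2
from bench import ctrl
from scipy.spatial.transform import Rotation as Rn
def info(n):
    c=ctrl.camera_info(n); return np.array(c["intrinsics"],float),np.array(c["D"],float),np.array(c["R"],float),np.array(c["t"],float)
def ray(c,uv):
    K,D,R,t=c
    p=cv2.undistortPoints(np.array(uv,float).reshape(-1,1,2),K,D).reshape(-1,2)
    d=np.c_[p,np.ones(len(p))]@R
    return -R.T@t,d
def plane(c,uv,z):
    o,d=ray(c,uv); s=(z-o[2])/d[:,2]; return o+s[:,None]*d
def cloud(c,depth):
    K,D,R,t=c; h,w=depth.shape
    u,v=np.meshgrid(np.arange(w),np.arange(h))
    p=cv2.undistortPoints(np.stack([u,v],-1).reshape(-1,1,2).astype(float),K,D).reshape(-1,2)
    X=(np.c_[p,np.ones(len(p))]*depth.reshape(-1,1)-t)@R
    X[depth.ravel()==0]=np.nan
    return X.reshape(h,w,3)
def proj(c,X):
    K,D,R,t=c; return cv2.projectPoints(np.array(X,float).reshape(-1,1,3),cv2.Rodrigues(R)[0],t,K,D)[0].reshape(-1,2)
E
python3 - <<'E'
from h import *
s=ctrl.get_state(); print(s)
for n in("top","scene"):
    c=info(n); im,d=ctrl.get_image(n); cv2.imwrite(f"pics/{n}0.png",im); np.savez(f"pics/{n}0.npz",im=im,d=d,K=c[0],D=c[1],R=c[2],t=c[3]); print(n,-c[2].T@c[3],c[0][0,0],(d>0).mean())
E
```

```text
{'time': 0.0, 'joint_positions': array([ 1.20610753,  0.32179072, -0.07008652,  1.4516625 ,  0.02260362,
        1.37080489, -0.05692   ]), 'qd': array([-2.58122244e-03, -7.15332054e-04, -2.34397862e-05, -7.71993420e-04,
        8.70984729e-04, -5.10760392e-04,  4.73187089e-04]), 'joint_torque': array([ 2.04878597e-04, -4.91291034e+01, -4.03916622e-01, -3.12524307e+01,
       -6.41044183e-02,  4.38024988e-02,  1.55688845e-04]), 'position': array([ 0.2401165 , -0.60343034,  0.22148877]), 'tool_rot': array([-3.08362179e+00, -5.91125661e-01,  7.11302928e-04]), 'ft_force': array([ 0.20520848,  0.08017739, -0.8314903 ]), 'torque': array([-0.00020793, -0.01738592,  0.04584442]), 'grip_force': 0.0, 'grip_width': 0.999058528404002}
top [ 0.31486982 -0.03697397  1.17359887] 385.0823034841399 0.9961011904761905
scene [1.38213938 0.34620959 0.86863265] 471.5825335625468 0.9959608843537415
```

View pics/top0.png

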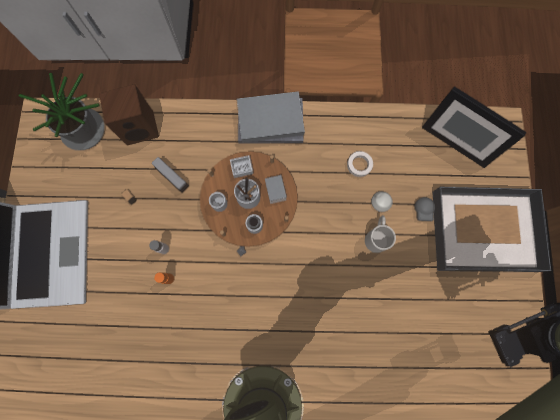

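View pics/scene0.png

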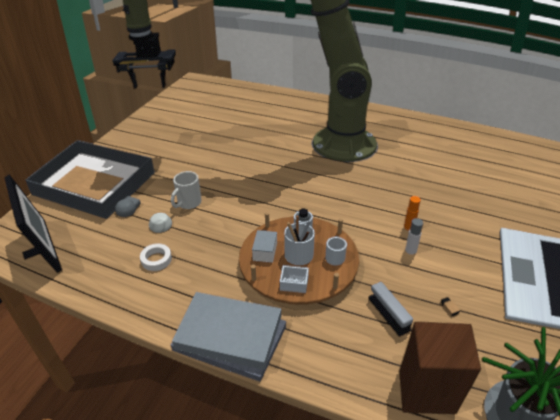

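The top view shows the tray at about (248,198). Its empty cup is at (217,202), the marker cup at (254,223), the note block at (275,188) and the clip tray at (241,165); the pointer is at (241,250). Two things have the glue stick's shape: (158,246), white with a grey cap, and (163,278), orange. The first fits the description, and I will confirm it in a crop while measuring.

```bash
cat > m.py <<'E'
from h import *
def load(n):
    f=np.load(n); return (f["K"],f["D"],f["R"],f["t"]),f["im"],f["d"]
E
python3 - <<'E'
from m import *
c,im,d=load("pics/top0.npz"); X=cloud(c,d); Z=X[...,2]
def fit(P):
    A=np.c_[2*P[:,:2],np.ones(len(P))]; s=np.linalg.lstsq(A,(P[:,:2]**2).sum(1),rcond=None)[0]; return s[:2],np.sqrt(s[2]+s[0]**2+s[1]**2)
print("desk z",np.nanmedian(Z[300:330,100:200]))
roi=np.zeros(Z.shape,bool); roi[140:260,190:310]=1
m=((Z>.03)&roi).astype(np.uint8)
ct=max(cv2.findContours(m,cv2.RETR_EXTERNAL,cv2.CHAIN_APPROX_NONE)[0],key=cv2.contourArea).reshape(-1,2)
P=plane(c,ct,.037); ctr,r=fit(P)
for _ in range(3):
    e=abs(np.hypot(*(P[:,:2]-ctr).T)-r)<.006; ctr,r=fit(P[e])
print("tray",ctr,r,e.mean())
# things above tray, polar
for lo,hi,name in((.06,.09,"60-90"),(.09,.12,"90-120")):
    k=((Z>lo)&(Z<hi)&roi).astype(np.uint8)
    n,l,st,ce=cv2.connectedComponentsWithStats(k)
    for i in range(1,n):
        if st[i,4]<3: continue
        p=np.nanmedian(X[l==i],0); q=p[:2]-ctr; print(name,st[i],ce[i].round(1),p.round(3),"r",np.hypot(*q).round(3),"ang",np.degrees(np.arctan2(q[1],q[0])).round(1))
# all other blobs
k=((Z>.008)&(Z<.2)).astype(np.uint8)
n,l,st,ce=cv2.connectedComponentsWithStats(k)
for i in range(1,n):
    if 12<st[i,4]<3000: print(st[i],ce[i].round(0),np.nanmedian(X[l==i],0).round(3),"zmax",np.nanmax(Z[l==i]).round(3))
cs,ims,ds=load("pics/scene0.npz")
def crop(i,u,v,h,w,f): return cv2.resize(i[v-h:v+h,u-w:u+w],None,fx=f,fy=f,interpolation=cv2.INTER_CUBIC)
a=crop(im,200,220,65,95,4); b=cv2.resize(ims[185:270,380:440],None,fx=6,fy=6,interpolation=cv2.INTER_CUBIC)
o=np.zeros((max(len(a),len(b)),a.shape[1],3),np.uint8); 
cv2.imwrite("pics/crop1.png",cv2.resize(np.hstack([a[:510,:440],b[:510]]) ,None,fx=1,fy=1))
print("pointer front px test",plane(c,[[241,250],[241,256],[158,246]],.008)[:, :2])
E
```

```text
desk z -0.0009634324379052001
tray [0.60025181 0.06092266] 0.1472843904993957 0.9890510948905109
60-90 [270 155   4   6  21] [271.5 157.9] [ 0.714 -0.007  0.078] r 0.132 ang -30.8
60-90 [230 156  23  20  87] [240.6 165.7] [0.69  0.086 0.066] r 0.093 ang 15.5
60-90 [207 169   5   6  21] [209.1 171.5] [0.668 0.177 0.078] r 0.135 ang 59.7
60-90 [265 176  21  27 404] [275.1 188.5] [ 0.62  -0.021  0.074] r 0.084 ang -76.4
60-90 [239 183   6   5  19] [241.6 184.9] [0.629 0.078 0.074] r 0.033 ang 31.6
60-90 [248 182   7   4  15] [250.5 183.8] [0.632 0.052 0.08 ] r 0.033 ang -16.5
60-90 [256 187   2   3   3] [256.3 188. ] [0.619 0.035 0.081] r 0.032 ang -53.8
60-90 [236 188   3   9  12] [236.5 191.6] [0.609 0.093 0.074] r 0.033 ang 74.8
60-90 [243 191   7   8  27] [246.5 193.8] [0.602 0.061 0.083] r 0.002 ang 17.2
60-90 [209 193  17  18 129] [217. 201.] [0.578 0.148 0.081] r 0.09 ang 104.2
60-90 [237 193  23  15  53] [250.4 203. ] [0.569 0.048 0.075] r 0.034 ang -158.1
60-90 [245 215  18  18 143] [253.3 224.1] [0.507 0.039 0.083] r 0.096 ang -166.7
60-90 [284 216   4   5  17] [285.8 218.1] [
[... 684 characters left out ...]
.9
[347 152  26  25 331] [360. 164.] [ 0.721 -0.286  0.02 ] zmax 0.028
[152 157  36  36 435] [169. 174.] [0.667 0.306 0.047] zmax 0.053
[121 190  14  15 109] [128. 197.] [0.601 0.442 0.012] zmax 0.017
[372 192  21  20 333] [382. 201.] [ 0.599 -0.35   0.026] zmax 0.037
[365 216  31  36 501] [381. 236.] [ 0.488 -0.339  0.058] zmax 0.089
[149 240  20  14 188] [159. 246.] [0.441 0.308 0.084] zmax 0.104
[238 248   7   6  17] [241. 251.] [0.439 0.078 0.009] zmax 0.012
[154 272  20  12 190] [164. 278.] [0.352 0.286 0.089] zmax 0.103
[ 223  366   79   54 2641] [264. 392.] [ 0.055 -0.005  0.017] zmax 0.2
pointer front px test [[0.44273214 0.07892188]
 [0.42454681 0.07819124]
 [0.44911738 0.3331983 ]]
```

View pics/crop1.png

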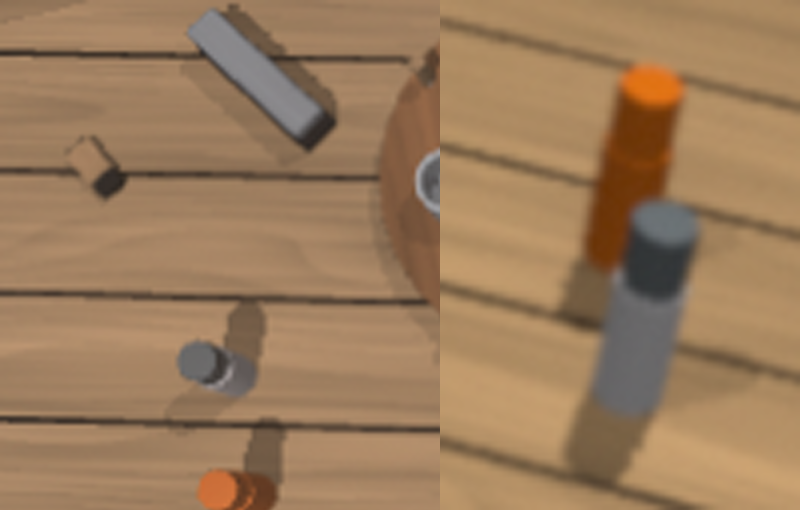

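The crop confirms it. The glue stick meant has its white tube and grey cap at top-view (158,246); the other is all orange. The tray turns about (0.600, 0.061), the empty cup is at 104.4° and the front at about 174°, so it needs about 70° of turn. I'll push the peg now at 59.4°, from its clockwise side.

```bash
cat >> h.py <<'E'
def go(x,y,z,yang):
    """print shift in current tool axes (mm) to the target and turn about tool z (deg) so tool y lies at yang"""
    s=ctrl.get_state(); R=Rn.from_rotvec(s["tool_rot"]).as_matrix(); p=s["position"]
    ya=np.degrees(np.arctan2(R[1,1],R[0,1])); d=R.T@(np.array([x,y,z])-p)
    print("t",round(s["time"],2),"p",p.round(4),"y-ang",ya.round(1),"z",R[:,2].round(3),"F",s["ft_force"].round(2),"\nshift mm",(d*1000).round(1),"turn z",round(-((yang-ya+180)%360-180),1))
E
python3 - <<'E'
from m import *
c,im,d=load("pics/top0.npz"); X=cloud(c,d); roi=np.zeros(d.shape,bool); roi[235:258,145:175]=1
k=roi&(X[...,2]>.09); print("glue top (median depth)",np.nanmedian(X[k],0), "n",k.sum()); v,u=np.nonzero(k); print("plane",plane(c,[[u.mean(),v.mean()]],.1), [u.min(),u.max(),v.min(),v.max()])
cs,ims,ds=load("pics/scene0.npz"); Xs=cloud(cs,ds); k=(Xs[...,2]>.092)&(Xs[...,2]<.11)&(abs(Xs[...,0]-.44)<.05)&(abs(Xs[...,1]-.31)<.05)
print("scene",np.nanmedian(Xs[k],0),k.sum()); v,u=np.nonzero(k); print(plane(cs,[[u.mean(),v.mean()]],.1))
go(.704,.148,.2215,-50)
E
```

```text
glue top (median depth) [0.44198694 0.31507347 0.09865266] n 87
plane [[0.44245822 0.31477725 0.1       ]] [np.int64(149), np.int64(160), np.int64(240), np.int64(249)]
scene [0.4489129  0.31716911 0.10017165] 96
[[0.44819342 0.31719971 0.1       ]]
t 0.1 p [ 0.2401 -0.6035  0.2216] y-ang -68.3 z [-0.001  0.002 -1.   ] F [-0.19  0.22  0.03] 
shift mm [ 708.9 -526.6    0.9] turn z -18.3
```

```bash
python3 -m handwheel '[[0,0.047,-0.035,0,0,0,0],[0,0.047,-0.035,0,0,0,0],[0,0.047,-0.035,0,0,0,0],[0,0.047,-0.035,0,0,0,0],[0,0.047,-0.035,0,0,0,0],[0,0.047,-0.035,0,0,0,0],[0,0.047,-0.035,0,0,0,0],[0,0.047,-0.035,0,0,0,0],[0,0.047,-0.035,0,0,0,0],[0,0.047,-0.035,0,0,0,0],[0,0.047,-0.035,0,0,0,0],[0,0.047,-0.035,0,0,0,0]]'; python3 -c "
from h import *
go(.704,.148,.2215,-50)"
```

```text
time: 1.6
position: [0.6096, -0.0038, 0.2222]
tool_rot: [3.085, 0.591, -0.001]
ft_force: [1.1, -0.3, -0.1]
grip_width: 0.005
grip_force: 0.0
t 1.6 p [ 0.6096 -0.0038  0.2222] y-ang -68.3 z [-0. -0. -1.] F [ 1.07 -0.32 -0.06] 
shift mm [ 143.8 -106.2    0.6] turn z -18.3
```

```bash
python3 -m handwheel '[[0,0.048,-0.035,0,0,0,0],[0,0.048,-0.035,0,0,0,0],[0,0.048,-0.036,0,0,0,0],[0,0,0,0,0,0,-9.1],[0,0,0,0,0,0,-9.2],[0,0,0,0,0,0,0]]'; python3 -c "
from h import *
go(.704,.148,.058,-50)"
```

```text
time: 2.35
position: [0.7034, 0.1466, 0.2216]
tool_rot: [-2.952, -1.072, 0.002]
ft_force: [0.4, 0.7, 0.6]
grip_width: 0.005
grip_force: 0.0
t 2.35 p [0.7034 0.1466 0.2216] y-ang -50.1 z [-0.001  0.    -1.   ] F [0.42 0.66 0.59] 
shift mm [  1.5  -0.5 163.6] turn z -0.1
```

```bash
python3 -m handwheel '[[0,0.0015,0,0.04,0,0,0],[0,0,0,0.04,0,0,0],[0,0,0,0.04,0,0,0],[0,0,0,0.02,0,0,0],[0,0,0,0.01,0,0,0],[0,0,0,0.012,0,0,0],[0,0,0,0,0,0,0]]'; python3 - <<'E'
from h import *
go(.704,.148,.058,-50)
im,d=ctrl.get_image("top"); cv2.imwrite("pics/t1.png",cv2.resize(im[130:270,160:330],None,fx=4,fy=4,interpolation=cv2.INTER_CUBIC))
A=np.array([.600,.061]); a=np.radians(2.5)
# tool follows arc: per-row step in tool axes (radius .138, ccw 2.5deg)
for deg in(1,2,2.5):
    b=np.radians(deg); print(deg,"y",-138*np.sin(b),"radial in",138*(1-np.cos(b)))
R=Rn.from_rotvec(ctrl.get_state()["tool_rot"]).as_matrix(); print("tool x",R[:,0])
E
```

```text
time: 3.22
position: [0.7048, 0.1475, 0.0604]
tool_rot: [2.952, 1.074, -0.0]
ft_force: [1.0, -0.5, 1.0]
grip_width: 0.004
grip_force: 0.0
t 3.23 p [0.7048 0.1475 0.0604] y-ang -50.0 z [-0. -0. -1.] F [ 0.99 -0.55  1.01] 
shift mm [-0.3 -0.9  2.4] turn z -0.0
1 y -2.4084320883451245 radial in 0.0210180684180048
2 y -4.816130544945134 radial in 0.08406587136478483
2.5 y -6.019475456416368 radial in 0.13134542170362384
tool x [7.66192385e-01 6.42610916e-01 6.63389083e-04]
```

View pics/t1.png

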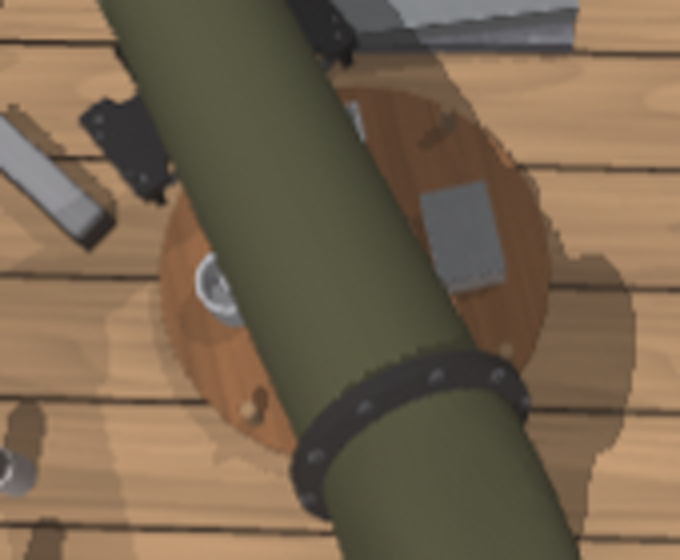

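The picture shows the arm over the tray with the tray unmoved (empty cup at crop (222,285)). The fingers are down behind the peg, so I'll feel for contact along the arc at 1° per row.

```bash
cat > f.py <<'E'
from h import *
s=ctrl.get_state(); R=Rn.from_rotvec(s["tool_rot"]).as_matrix(); q=s["position"][:2]-[.600,.061]
print("t",round(s["time"],2),"angle",np.degrees(np.arctan2(q[1],q[0])).round(2),"r",np.hypot(*q).round(4),"z",s["position"][2].round(4),"F tool",(R.T@s["ft_force"]).round(2),"y-ang",np.degrees(np.arctan2(R[1,1],R[0,1])).round(1))
E
python3 -m handwheel '[[0,0,-0.0024,0,0,0,-1],[0,0,-0.0024,0,0,0,-1],[0,0,-0.0024,0,0,0,-1],[0,0,-0.0024,0,0,0,-1],[0,0,-0.0024,0,0,0,-1],[0,0,-0.0024,0,0,0,-1],[0,0,-0.0024,0,0,0,-1],[0,0,-0.0024,0,0,0,-1]]' >/dev/null; python3 f.py
python3 -m handwheel '[[0,0,-0.002,0,0,0,-0.8],[0,0,-0.002,0,0,0,-0.8],[0,0,-0.002,0,0,0,-0.8],[0,0,-0.002,0,0,0,-0.8]]'>/dev/null; python3 f.py
```

```text
t 4.28 angle 47.72 r 0.1359 z 0.0605 F tool [-0.46 -0.34 -0.37] y-ang -41.9
t 4.78 angle 51.06 r 0.136 z 0.0606 F tool [-0.59 -0.52 -0.53] y-ang -38.7
```

```bash
python3 -m handwheel '[[0,0,-0.002,0,0,0,-0.8],[0,0,-0.002,0,0,0,-0.8]]'>/dev/null; python3 f.py; python3 -m handwheel '[[0,0,-0.002,0,0,0,-0.8],[0,0,-0.002,0,0,0,-0.8]]'>/dev/null; python3 f.py;python3 -m handwheel '[[0,0,-0.002,0,0,0,-0.8],[0,0,-0.002,0,0,0,-0.8]]'>/dev/null; python3 f.py
```

```text
t 5.03 angle 52.21 r 0.1359 z 0.0606 F tool [-0.1   2.53  1.34] y-ang -37.2
t 5.28 angle 54.27 r 0.1358 z 0.0605 F tool [ 0.6   2.52 -0.14] y-ang -35.6
t 5.53 angle 56.03 r 0.1357 z 0.0606 F tool [-2.15  2.74  0.64] y-ang -34.0
```

Contact came at about 52°, at about 2.7 N as expected. Now a quicker sweep, well short of the buffer window (tool angle 111–131°).

```bash
python3 -m handwheel '[[0,0,-0.003,0,0,0,-1.25],[0,0,-0.0045,0,0,0,-1.9],[0,0,-0.006,0,0,0,-2.5],[0,0,-0.006,0,0,0,-2.5],[0,0,-0.006,0,0,0,-2.5],[0,0,-0.006,0,0,0,-2.5],[0,0,-0.006,0,0,0,-2.5],[0,0,-0.006,0,0,0,-2.5],[0,0,-0.006,0,0,0,-2.5],[0,0,-0.006,0,0,0,-2.5]]'; python3 f.py
```

```text
time: 6.78
position: [0.6251, 0.1962, 0.0606]
tool_rot: [2.418, 2.005, 0.001]
ft_force: [3.0, -3.9, 0.6]
grip_width: 0.008
grip_force: 1.6
t 6.78 angle 79.47 r 0.1375 z 0.0606 F tool [-3.29  3.69 -0.64] y-ang -10.7
```

```bash
python3 -m handwheel '[[0,0,-0.006,0,0,0,-2.5],[0,0,-0.006,0,0,0,-2.5],[0,0,-0.006,0,0,0,-2.5],[0,0,-0.006,0,0,0,-2.5],[0,0,-0.006,0,0,0,-2.5],[0,0,-0.006,0,0,0,-2.5],[0,0,-0.006,0,0,0,-2.5],[0,0,-0.005,0,0,0,-2.1],[0,0,-0.003,0,0,0,-1.25]]'; python3 f.py
```

```text
time: 7.9
position: [0.5754, 0.1976, 0.0606]
tool_rot: [-2.017, -2.409, -0.0]
ft_force: [4.2, -1.9, 0.4]
grip_width: 0.003
grip_force: 1.5
t 7.9 angle 100.22 r 0.1388 z 0.0606 F tool [-2.6   3.81 -0.43] y-ang 10.1
```

```bash
python3 -m handwheel '[[0,-0.0003,-0.0024,0,0,0,-1],[0,-0.0003,-0.0024,0,0,0,-1],[0,-0.0003,-0.0024,0,0,0,-1],[0,-0.0003,-0.0024,0,0,0,-1],[0,-0.0003,-0.0024,0,0,0,-1],[0,-0.0003,-0.0024,0,0,0,-1]]'>/dev/null; python3 f.py; 
python3 -m handwheel '[[0,0,-0.0012,0,0,0,-0.5],[0,0,-0.0012,0,0,0,-0.5],[0,0,-0.0012,0,0,0,-0.5]]'>/dev/null; python3 f.py;python3 -m handwheel '[[0,0,-0.0012,0,0,0,-0.5],[0,0,-0.0012,0,0,0,-0.5]]'>/dev/null; python3 f.py
```

```text
t 8.65 angle 106.19 r 0.1376 z 0.0606 F tool [1.57 3.58 0.53] y-ang 16.1
t 9.03 angle 107.65 r 0.137 z 0.0605 F tool [ 1.6   2.66 -1.02] y-ang 17.5
t 9.28 angle 108.64 r 0.137 z 0.0605 F tool [ 2.23  2.1  -0.52] y-ang 18.5
```

```bash
echo '
import sys
if len(sys.argv)>1 and (R.T@s["ft_force"])[1]>float(sys.argv[1]): print("STOP"); sys.exit(1)' >> f.py
set -e
python3 -m handwheel '[[0,0,-0.0012,0,0,0,-0.5],[0,0,-0.0012,0,0,0,-0.5]]'>/dev/null; python3 f.py 5.5
python3 -m handwheel '[[0,0,-0.0012,0,0,0,-0.5],[0,0,-0.0012,0,0,0,-0.5]]'>/dev/null; python3 f.py 5.5
python3 -m handwheel '[[0,0,-0.0012,0,0,0,-0.5],[0,0,-0.0012,0,0,0,-0.5]]'>/dev/null; python3 f.py 5.5
python3 -m handwheel '[[0,0,-0.0012,0,0,0,-0.5],[0,0,-0.0012,0,0,0,-0.5]]'>/dev/null; python3 f.py 5.5
python3 -m handwheel '[[0,0,-0.0012,0,0,0,-0.5],[0,0,-0.0012,0,0,0,-0.5]]'>/dev/null; python3 f.py 5.5
python3 -m handwheel '[[0,0,-0.0012,0,0,0,-0.5],[0,0,-0.0012,0,0,0,-0.5]]'>/dev/null; python3 f.py 5.5
python3 -m handwheel '[[0,0,-0.0012,0,0,0,-0.5],[0,0,-0.0012,0,0,0,-0.5]]'>/dev/null; python3 f.py 5.5
python3 -m handwheel '[[0,0,-0.0012,0,0,0,-0.5],[0,0,-0.0012,0,0,0,-0.5]]'>/dev/null; python3 f.py 5.5
```

```text
t 9.53 angle 109.66 r 0.1369 z 0.0605 F tool [ 1.18  3.22 -0.45] y-ang 19.5
t 9.78 angle 110.67 r 0.1369 z 0.0605 F tool [ 1.89  2.28 -2.62] y-ang 20.5
t 10.03 angle 111.67 r 0.1368 z 0.0605 F tool [ 0.86  2.85 -0.38] y-ang 21.5
t 10.28 angle 112.67 r 0.1368 z 0.0605 F tool [0.92 3.2  0.16] y-ang 22.5
t 10.53 angle 113.68 r 0.1368 z 0.0605 F tool [ 1.52  2.42 -0.57] y-ang 23.5
t 10.78 angle 114.68 r 0.1368 z 0.0605 F tool [-0.53  3.55 -0.55] y-ang 24.5
t 11.03 angle 115.68 r 0.1368 z 0.0605 F tool [-0.92  2.61 -1.73] y-ang 25.5
t 11.28 angle 116.69 r 0.1368 z 0.0605 F tool [-0.36  2.8  -0.02] y-ang 26.5
```

```bash
set -e
python3 -m handwheel '[[0,0,-0.0012,0,0,0,-0.5],[0,0,-0.0012,0,0,0,-0.5]]'>/dev/null; python3 f.py 5.5
python3 -m handwheel '[[0,0,-0.0012,0,0,0,-0.5],[0,0,-0.0012,0,0,0,-0.5]]'>/dev/null; python3 f.py 5.5
python3 -m handwheel '[[0,0,-0.0012,0,0,0,-0.5],[0,0,-0.0012,0,0,0,-0.5]]'>/dev/null; python3 f.py 5.5
python3 -m handwheel '[[0,0,-0.0012,0,0,0,-0.5],[0,0,-0.0012,0,0,0,-0.5]]'>/dev/null; python3 f.py 5.5
python3 -m handwheel '[[0,0,-0.0012,0,0,0,-0.5],[0,0,-0.0012,0,0,0,-0.5]]'>/dev/null; python3 f.py 5.5
python3 -m handwheel '[[0,0,-0.0012,0,0,0,-0.5],[0,0,-0.0012,0,0,0,-0.5]]'>/dev/null; python3 f.py 5.5
python3 -m handwheel '[[0,0,-0.0012,0,0,0,-0.5],[0,0,-0.0012,0,0,0,-0.5]]'>/dev/null; python3 f.py 5.5
python3 -m handwheel '[[0,0,-0.0012,0,0,0,-0.5],[0,0,-0.0012,0,0,0,-0.5]]'>/dev/null; python3 f.py 5.5
python3 -m handwheel '[[0,0,-0.0012,0,0,0,-0.5],[0,0,-0.0012,0,0,0,-0.5]]'>/dev/null; python3 f.py 5.5
python3 -m handwheel '[[0,0,-0.0012,0,0,0,-0.5],[0,0,-0.0012,0,0,0,-0.5]]'>/dev/null; python3 f.py 5.5
python3 -m handwheel '[[0,0,-0.0012,0,0,0,-0.5],[0,0,-0.0012,0,0,0,-0.5]]'>/dev/null; python3 f.py 5.5
python3 -m handwheel '[[0,0,-0.0012,0,0,0,-0.5],[0,0,-0.0012,0,0,0,-0.5]]'>/dev/null; python3 f.py 5.5
```

```text
t 11.53 angle 117.7 r 0.1368 z 0.0605 F tool [-0.43  2.76 -0.15] y-ang 27.5
t 11.78 angle 118.69 r 0.1368 z 0.0605 F tool [-1.15  3.06 -0.11] y-ang 28.5
t 12.03 angle 119.5 r 0.1369 z 0.0606 F tool [-1.41  4.74  1.43] y-ang 29.5
t 12.28 angle 120.08 r 0.1369 z 0.0606 F tool [-2.1   7.32  4.72] y-ang 30.5
STOP
```

The buffer is felt at about 119.2° (7.3 N now). I'll press on gently to about 10 N and hold.

```bash
set -e
python3 -m handwheel '[[0,0,-0.0012,0,0,0,-0.3],[0,0,-0.0004,0,0,0,0]]'>/dev/null; python3 f.py 9.5
python3 -m handwheel '[[0,0,-0.0008,0,0,0,-0.3],[0,0,0,0,0,0,0]]'>/dev/null; python3 f.py 9.5
python3 -m handwheel '[[0,0,-0.0006,0,0,0,0],[0,0,0,0,0,0,0]]'>/dev/null; python3 f.py 9.5
```

```text
t 12.53 angle 120.4 r 0.1369 z 0.0608 F tool [-1.56 10.    5.48] y-ang 30.8
STOP
```

```bash
python3 -m handwheel '[[0,0,0,0,0,0,0],[0,0,0,0,0,0,0]]'>/dev/null; python3 f.py; python3 -m handwheel '[[0,0,-0.0003,0,0,0,0],[0,0,0,0,0,0,0],[0,0,0,0,0,0,0],[0,0,0,0,0,0,0]]'>/dev/null; python3 f.py
```

```text
t 12.78 angle 120.41 r 0.1369 z 0.0607 F tool [-1.16  8.48  4.79] y-ang 30.8
t 13.28 angle 120.45 r 0.1369 z 0.0608 F tool [-2.47  8.97  6.11] y-ang 30.8
```

```bash
python3 -m handwheel '[[0,0,-0.0009,0,0,0,0],[0,0,0,0,0,0,0],[0,0,0,0,0,0,0],[0,0,0,0,0,0,0]]'>/dev/null; python3 f.py; python3 -m handwheel '[[0,0,0,0,0,0,0],[0,0,0.001,0,0,0,0],[0,0,0.001,0,0,0,0],[0,0,0.001,0,0,0,0],[0,0,0.001,0,0,0,0],[0,0,0.001,0,0,0,0]]'>/dev/null; python3 f.py;  python3 -m handwheel '[[0,0,0.001,0,0,0,0],[0,0,0.002,0,0,0,0],[0,0,0.004,0,0,0,0],[0,0,0.008,0,0,0,0],[0,0,0.008,0,0,0,0],[0,0,0,-0.03,0,0,0],[0,0,0,-0.05,0,0,0],[0,0,0,-0.05,0,0,0],[0,0,0,0,0,0,0]]'>/dev/null; python3 f.py; python3 -c "
from h import *
go(.445,.316,.2,120)"
```

```text
t 13.78 angle 120.69 r 0.1369 z 0.0608 F tool [-1.78 10.59  6.3 ] y-ang 30.8
t 14.53 angle 119.93 r 0.1372 z 0.0604 F tool [-1.42  2.16 -0.99] y-ang 30.8
t 15.65 angle 109.02 r 0.1404 z 0.1948 F tool [ 0.31 -0.25 -0.07] y-ang 30.8
t 15.65 p [0.5542 0.1938 0.1948] y-ang 30.8 z [ 0.007  0.002 -1.   ] F [-0.37  0.14  0.07] 
shift mm [160.9 -31.2  -5.7] turn z -89.2
```

The tray was pressed to 10.6 N, let go and backed off. Next is the glue stick: turn the tool so it closes along y and look with the wrist camera.

```bash
python3 -m handwheel '[[0.06,0,0,0,0,0,-9.9],[0.06,0,0,0,0,0,-9.9],[0.06,0,0,0,0,0,-9.9],[0.06,0,0,0,0,0,-9.9],[0.06,0,0,0,0,0,-9.9],[0.06,0,0,0,0,0,-9.7],[0.06,0,0,0,0,0,0]]'>/dev/null; python3 -c "
from h import *
go(.445,.316,.2,90)
c=info('wrist'); print('cam',-c[2].T@c[3],c[2][2])"
```

```text
t 16.52 p [0.5515 0.1918 0.1895] y-ang 89.9 z [-0.002  0.001 -1.   ] F [-0.36  0.93 -0.1 ] 
shift mm [106.7 124.  -10.3] turn z -0.1
cam [0.47412638 0.19228951 0.35056088] [ 2.82097289e-01 -5.49265502e-04 -9.59385646e-01]
```

```bash
python3 -m handwheel '[[0.06,0.0355,0.0413,-0.005,0,0,0],[0.06,0.0355,0.0413,-0.005,0,0,0],[0.06,0.0355,0.0413,0,0,0,0],[0.06,0,0,0,0,0,0]]'>/dev/null; python3 - <<'E'
from h import *
c=info('wrist'); im,d=ctrl.get_image('wrist'); cv2.imwrite("pics/w1.png",im); X=cloud(c,d)
k=(X[...,2]>.085)&(X[...,2]<.11)&(abs(X[...,0]-.445)<.03)&(abs(X[...,1]-.316)<.03)
v,u=np.nonzero(k); print(k.sum(),u.min(),u.max(),v.min(),v.max(),np.nanmedian(X[k],0))
ct=max(cv2.findContours(k.astype(np.uint8),cv2.RETR_EXTERNAL,cv2.CHAIN_APPROX_NONE)[0],key=cv2.contourArea)
e=cv2.fitEllipse(ct); print(e, plane(c,[e[0]],.1))
go(.445,.316,.2,90)
E
```

```text
1075 262 297 195 232 [0.44155382 0.31611265 0.09862179]
((279.0992431640625, 213.66363525390625), (35.18647766113281, 37.165470123291016), 0.32538342475891113) [[0.44110225 0.31619627 0.1       ]]
t 17.07 p [0.4435 0.3175 0.2006] y-ang 90.1 z [ 0.001 -0.001 -1.   ] F [-0.03 -0.22 -0.79] 
shift mm [-1.5 -1.5  0.6] turn z 0.1
```

View pics/w1.png

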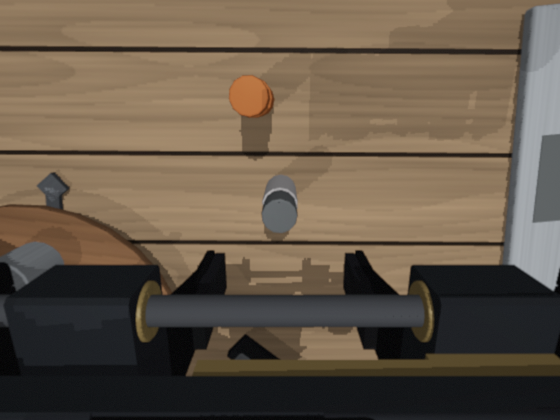

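The wrist view shows the glue stick upright with its grey cap at (279,213), between the fingers, and the orange one clear at (250,96). The stick is at (0.4415, 0.316).

```bash
python3 -m handwheel '[[0.06,0.002,-0.0015,0.03,0,0,0],[0.06,0,0,0.04,0,0,0],[0.06,0,0,0.04,0,0,0],[0.06,0,0,0.02,0,0,0],[0.06,0,0,0.0095,0,0,0],[0.06,0,0,0,0,0,0]]'; python3 -m handwheel '[[0.02,0,0,0,0,0,0],[0.02,0,0,0,0,0,0],[0.02,0,0,0,0,0,0],[0.02,0,0,0,0,0,0],[0.02,0,0,0,0,0,0],[0.02,0,0,0,0,0,0]]' 15
```

```text
time: 17.82
position: [0.4436, 0.3143, 0.0613]
tool_rot: [0.001, 3.142, 0.0]
ft_force: [0.5, -0.4, -0.4]
grip_width: 0.688
grip_force: 0.0
time: 18.58
position: [0.4434, 0.3144, 0.0613]
tool_rot: [-0.0, 3.141, 0.0]
ft_force: [0.2, -0.4, 2.3]
grip_width: 0.354
grip_force: 15.0
```

```bash
python3 -m handwheel '[[0.02,0,0,-0.01,0,0,0],[0.02,0,0,-0.025,0,0,0],[0.02,0,0,-0.04,0,0,0],[0.02,0,0,-0.04,0,0,0],[0.02,0,0,-0.02,0,0,0],[0.02,-0.025,-0.05,0,0,0,0],[0.02,-0.025,-0.05,0,0,0,0],[0.02,-0.0185,-0.05,0,0,0,0],[0.02,0,0,0,0,0,0],[0.02,0,0,0,0,0,0]]'; python3 - <<'E'
from h import *
c=info('wrist'); im,d=ctrl.get_image('wrist'); cv2.imwrite("pics/w2.png",im); np.savez("pics/w2.npz",im=im,d=d,K=c[0],D=c[1],R=c[2],t=c[3])
go(.511,.073,.2,90)
c=info('top'); im,d=ctrl.get_image('top'); cv2.imwrite("pics/t2.png",im); np.savez("pics/t2.npz",im=im,d=d,K=c[0],D=c[1],R=c[2],t=c[3])
E
```

```text
time: 19.82
position: [0.5111, 0.1645, 0.1956]
tool_rot: [-0.0, -3.14, -0.001]
ft_force: [0.2, 0.5, -1.0]
grip_width: 0.356
grip_force: 15.0
t 19.88 p [0.5108 0.1654 0.1958] y-ang 90.1 z [-0.001  0.    -1.   ] F [ 0.92  0.19 -0.29] 
shift mm [  0.  -92.4  -4.2] turn z 0.1
```

View pics/w2.png

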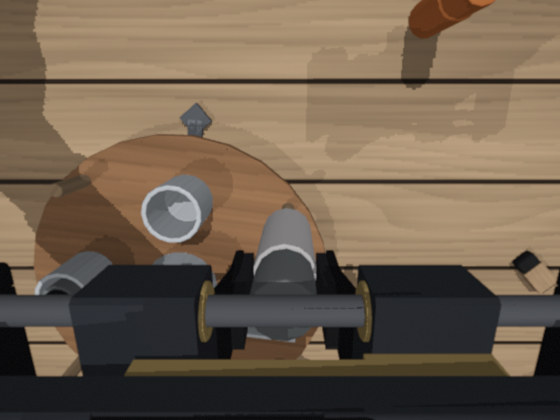

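The wrist view shows the empty cup's rim at (174,213), in line with the pointer at (196,118), and the held stick at about (287,265) with its lower end near (290,210). I'll measure the cup's middle and the stick's axis from the depth.

```bash
cat > cupm.py <<'E'
from m import *
def fit(P):
    A=np.c_[2*P[:,:2],np.ones(len(P))]; s=np.linalg.lstsq(A,(P[:,:2]**2).sum(1),rcond=None)[0]; return s[:2],np.sqrt(s[2]+s[0]**2+s[1]**2)
def cup(f,g=(.511,.073)):
    c,im,d=load(f); X=cloud(c,d); q=np.hypot(X[...,0]-g[0],X[...,1]-g[1])
    k=(q<.035)&(X[...,2]>.0835)&(X[...,2]<.092); P=X[k]; ctr,r=fit(P); e=np.hypot(*(P[:,:2]-ctr).T)
    print(f,"rim n",k.sum(),"z",P[:,2].max().round(4),"centre",ctr.round(4),"r",r.round(4),"spread",e.min().round(4),e.max().round(4))
    k2=(q<.012)&(X[...,2]<.06)&(X[...,2]>.03); print("floor z",np.nanmedian(X[k2][:,2]) if k2.any() else None)
    a=np.degrees(np.arctan2(ctr[1]-.061,ctr[0]-.600)); print("angle",a.round(1),"r axis",np.hypot(ctr[0]-.6,ctr[1]-.061).round(4))
    return ctr
def stick(f,g,zlo,zhi,R=.016):
    c,im,d=load(f); X=cloud(c,d); out=[]
    for z in np.arange(zlo,zhi,.01):
        k=(abs(X[...,2]-z)<.005)&(np.hypot(X[...,0]-g[0],X[...,1]-g[1])<.025); P=X[k]
        if len(P)<25: continue
        from scipy.optimize import least_squares
        s=least_squares(lambda m:np.hypot(P[:,0]-m[0],P[:,1]-m[1])-R,[g[0]+.005,g[1]],loss="soft_l1",f_scale=.001)
        print("z",z.round(3),len(P),"c",s.x.round(4)); out.append([z,*s.x])
    out=np.array(out)
    if len(out)>1: print("tilt dx/dz dy/dz",np.polyfit(out[:,0],out[:,1],1)[0].round(3),np.polyfit(out[:,0],out[:,2],1)[0].round(3))
if __name__=="__main__":
    cup("pics/w2.npz"); stick("pics/w2.npz",(.511,.165),.135,.20)
    try: cup("pics/t2.npz")
    except Exception as e: print(e)
E
python3 cupm.py
```

```text
pics/w2.npz rim n 873 z 0.0879 centre [0.5141 0.0729] r 0.0222 spread 0.0195 0.0247
floor z 0.03897630137371755
angle 172.1 r axis 0.0868
z 0.135 91 c [0.5115 0.1661]
z 0.145 197 c [0.5115 0.1659]
z 0.155 230 c [0.5115 0.1657]
z 0.165 260 c [0.5115 0.1655]
z 0.175 296 c [0.5116 0.1652]
z 0.185 345 c [0.5116 0.165 ]
z 0.195 885 c [0.5118 0.1648]
tilt dx/dz dy/dz 0.004 -0.023
pics/t2.npz rim n 56 z 0.0899 centre [0.5111 0.0742] r 0.0223 spread 0.0195 0.0244
floor z 0.03935422947941991
angle 171.6 r axis 0.0898
```

```bash
python3 -m handwheel '[[0.02,0,-0.015,0.01,0,0,0],[0.02,0,-0.015,0.02,0,0,0],[0.02,0,0,0.008,0,0,0],[0.02,0,0,0,0,0,0],[0.02,0,0,0,0,0,0]]'; python3 - <<'E'
from cupm import *
c=info('wrist'); im,d=ctrl.get_image('wrist'); cv2.imwrite("pics/w3.png",im); np.savez("pics/w3.npz",im=im,d=d,K=c[0],D=c[1],R=c[2],t=c[3])
s=ctrl.get_state(); print(s["position"])
ctr=cup("pics/w3.npz"); stick("pics/w3.npz",(.511,.136),.10,.16)
# rim ellipse by plane: brightness edge of rim annulus, top surface only
X=cloud(c,d); k=((X[...,2]>.0855)&(np.hypot(X[...,0]-ctr[0],X[...,1]-ctr[1])<.03)).astype(np.uint8)
v,u=np.nonzero(k); P=plane(c,np.c_[u,v],.087)
ct=max(cv2.findContours(k,cv2.RETR_EXTERNAL,cv2.CHAIN_APPROX_NONE)[0],key=cv2.contourArea).reshape(-1,2); print("outer contour fit",fit(plane(c,ct,.087)))
E
```

```text
time: 20.55
position: [0.5118, 0.1349, 0.1583]
tool_rot: [-0.001, 3.141, 0.001]
ft_force: [-0.2, 1.0, -0.6]
grip_width: 0.356
grip_force: 15.0
[0.51194806 0.13498351 0.15849246]
pics/w3.npz rim n 1127 z 0.088 centre [0.514  0.0729] r 0.0222 spread 0.0198 0.0248
floor z 0.03881492799064974
angle 172.1 r axis 0.0868
z 0.1 135 c [0.5123 0.1366]
z 0.11 200 c [0.5123 0.1364]
z 0.12 236 c [0.5123 0.1361]
z 0.13 263 c [0.5123 0.1359]
z 0.14 313 c [0.5123 0.1357]
z 0.15 370 c [0.5123 0.1354]
tilt dx/dz dy/dz -0.0 -0.023
outer contour fit (array([ 0.6322202 , -0.06985648]), np.float64(0.0378659160811328))
```

```bash
python3 -m handwheel '[[0.02,-0.0005,-0.015,0,0,0,0],[0.02,-0.0007,-0.028,0,0,0,0],[0.02,-0.0005,-0.015,0,0,0,0],[0.02,0,-0.0051,0,0,0,0],[0.02,0,0,0,0,0,0],[0.02,0,0,0,0,0,0]]'; python3 - <<'E'
from cupm import *
c=info('wrist'); im,d=ctrl.get_image('wrist'); cv2.imwrite("pics/w4.png",im[120:360,150:420]); np.savez("pics/w4.npz",im=im,d=d,K=c[0],D=c[1],R=c[2],t=c[3])
s=ctrl.get_state(); print(s["position"])
ctr=cup("pics/w4.npz"); stick("pics/w4.npz",(.513,.073),.105,.16)
E
```

```text
time: 21.35
position: [0.5133, 0.0722, 0.1582]
tool_rot: [-0.002, 3.141, 0.001]
ft_force: [-0.6, -0.0, -0.4]
grip_width: 0.351
grip_force: 15.0
[0.5133196  0.07220209 0.15812301]
pics/w4.npz rim n 743 z 0.0876 centre [0.514  0.0725] r 0.0223 spread 0.0197 0.0247
floor z 0.03881986954822326
angle 172.4 r axis 0.0868
z 0.105 187 c [0.5138 0.0738]
z 0.115 224 c [0.5138 0.0736]
z 0.125 252 c [0.5138 0.0733]
z 0.135 284 c [0.5138 0.0731]
z 0.145 336 c [0.5138 0.0729]
z 0.155 465 c [0.5136 0.0727]
tilt dx/dz dy/dz -0.002 -0.023
```

View pics/w4.png

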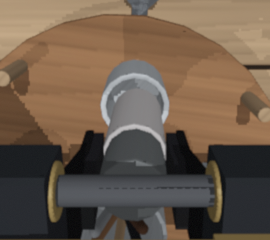

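The stick hangs over the cup, about 1 mm off in y. I'll correct that and lower in steps, watching the force.

```bash
cat > fz.py <<'E'
from h import *
import sys
s=ctrl.get_state(); print(round(s["time"],2),s["position"].round(4),"F",s["ft_force"].round(2))
if np.abs(s["ft_force"]).max()>float(sys.argv[1]): print("STOP"); sys.exit(1)
E
set -e
python3 -m handwheel '[[0.02,0,-0.001,0,0,0,0],[0.02,0,0,0.005,0,0,0],[0.02,0,0,0.005,0,0,0],[0.02,0,0,0.003,0,0,0]]'>/dev/null; python3 fz.py 3
python3 -m handwheel '[[0.02,0,0,0.003,0,0,0],[0.02,0,0,0.004,0,0,0]]'>/dev/null; python3 fz.py 3
python3 -m handwheel '[[0.02,0,0,0.005,0,0,0],[0.02,0,0,0.005,0,0,0]]'>/dev/null; python3 fz.py 3
python3 -m handwheel '[[0.02,0,0,0.005,0,0,0],[0.02,0,0,0.005,0,0,0]]'>/dev/null; python3 fz.py 3
python3 -m handwheel '[[0.02,0,0,0.005,0,0,0],[0.02,0,0,0.003,0,0,0]]'>/dev/null; python3 fz.py 3
python3 -m handwheel '[[0.02,0,0,0.003,0,0,0],[0.02,0,0,0.002,0,0,0]]'>/dev/null; python3 fz.py 3
python3 -m handwheel '[[0.02,0,0,0.001,0,0,0],[0.02,0,0,0.001,0,0,0]]'>/dev/null; python3 fz.py 2.5
python3 -m handwheel '[[0.02,0,0,0.0008,0,0,0],[0.02,0,0,0,0,0,0]]'>/dev/null; python3 fz.py 2.5
```

```text
21.9 [0.5132 0.0701 0.1445] F [ 0.13 -0.2  -0.4 ]
22.15 [0.5135 0.0701 0.1379] F [-0.4  -0.02 -1.04]
22.4 [0.5134 0.0701 0.1277] F [-0.25 -0.33 -0.42]
22.65 [0.5134 0.0701 0.1176] F [-0.51 -1.05 -1.43]
22.9 [0.5133 0.0701 0.1097] F [-0.15 -0.87 -1.08]
23.15 [0.5135 0.0701 0.1049] F [-1.11  0.71  0.19]
23.4 [0.5135 0.0702 0.103 ] F [ 0.12  0.32 -0.42]
23.65 [0.5134 0.0701 0.1022] F [-0.2  -0.57 -0.08]
```

```bash
python3 -m handwheel '[[0.02,0,0,0.0008,0,0,0],[0.034,0,0,0,0,0,0],[0.04,0,0,0,0,0,0],[0.05,0,0,0,0,0,0],[0.05,0,0,0,0,0,0]]'; python3 -m handwheel '[[0.05,0,0,-0.005,0,0,0],[0.05,0,0,-0.015,0,0,0],[0.05,0,0,-0.03,0,0,0],[0.05,0,0,-0.04,0,0,0],[0.05,0,0,-0.04,0,0,0],[0.05,0,0.04,-0.01,0,0,0],[0.05,0,0.06,0,0,0,0],[0.05,0,0.06,0,0,0,0],[0.05,0,0,0,0,0,0]]'; python3 - <<'E'
from cupm import *
for n in("wrist","top"):
    c=info(n); im,d=ctrl.get_image(n); cv2.imwrite(f"pics/{n}5.png",im); np.savez(f"pics/{n}5.npz",im=im,d=d,K=c[0],D=c[1],R=c[2],t=c[3])
    X=cloud(c,d); k=(np.hypot(X[...,0]-.513,X[...,1]-.073)<.03); print(n,"top z",np.nanmax(X[k][:,2]))
    try: cup(f"pics/{n}5.npz",(.513,.073)); stick(f"pics/{n}5.npz",(.513,.073),.095,.14)
    except Exception as e: print(e)
E
```

```text
time: 24.28
position: [0.5135, 0.0701, 0.1015]
tool_rot: [-0.0, 3.141, -0.0]
ft_force: [-0.1, 0.2, -0.0]
grip_width: 0.556
grip_force: 0.0
time: 25.4
position: [0.51, 0.239, 0.2431]
tool_rot: [-0.023, 3.141, 0.007]
ft_force: [-0.5, -0.6, 0.8]
grip_width: 0.576
grip_force: 0.0
wrist top z 0.1407786984528014
pics/wrist5.npz rim n 643 z 0.092 centre [0.5145 0.0723] r 0.0211 spread 0.0143 0.0255
floor z None
angle 172.5 r axis 0.0863
z 0.095 198 c [0.5138 0.0715]
z 0.105 296 c [0.5143 0.0706]
z 0.115 221 c [0.5146 0.0699]
z 0.125 236 c [0.5145 0.0699]
z 0.135 1122 c [0.516  0.0688]
tilt dx/dz dy/dz 0.047 -0.06
top top z 0.1424929059001294
pics/top5.npz rim n 53 z 0.0917 centre [0.5116 0.0743] r 0.0221 spread 0.016 0.0247
floor z None
angle 171.5 r axis 0.0894
z 0.135 71 c [0.5113 0.0847]
```

View pics/wrist5.png

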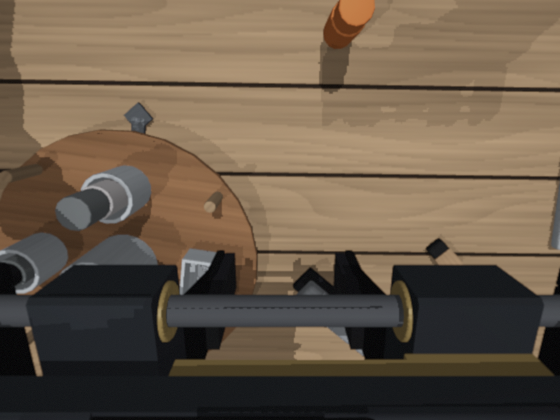

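The wrist view shows the glue stick upright in the cup, with its cap at (82,205) and the rim at (115,192). Its top is at 0.141 m, so it is on the floor. The cup is still at 172°, so the tray has not turned. The gripper is clear, so I'm handing in.

```bash
python3 -c "
from bench import ctrl
print(ctrl.close_job())"
```

```text
the job is handed in; nothing more can be done
None
```

I handed the job in at about 25 s; no verdict came back. The tray was pressed home at about 10.6 N and left resting on its buffer, and the glue stick was released standing in the cup, its top at the height that puts it on the floor.

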